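# Hang the lift-off door back on the socket cupboard

## Task

The red door of the small socket cupboard stands loose in the open vice. Lift it out and hang it back on the cupboard: lower it gently so that both hinge knuckles drop onto their pins together and sit fully home, then swing the door shut without slamming it. Leave the oil bottle, the spanner and the hex-key set where they are.

Things in the scene. Friction and masses are not known exactly. Their poses are not given: they have to be found in the camera images.
- door_center (a point): Centre of the red steel door: panel 170 mm wide (its y), 185 mm high (z, up), 16 mm thick (x), 0.3 to 0.55 kg. Outer face, with louvres and a bow handle (66 mm towards +y, z -25 to +32, 34 mm out), looks along -x. Hinge knuckles on its -y edge, axis 97 mm from the centre in the mid-plane. It starts upright, loose in the open vice; its bare top edge, 92.5 mm above the centre, is free to grip.
- knuckle_low (a point): Centre of the bottom rim of the door's lower hinge knuckle: an upright sleeve 26 mm long, 20 mm outside, 13 mm bore right through; 64.5 mm below the door's centre. Same axes as the door.
- knuckle_up (a point): The same point of the upper knuckle, 110 mm above the lower one (45.5 mm above the door's centre).
- door_edge (a point): Mid-height of the door's free (+y) edge, on its inner face: 85 mm along y and 8 mm along x from the door's centre.
- cupboard: Fixed red cupboard, 130 mm deep (x), 170 wide (y), 213 high; origin under its centre, on the bench. Open front looks along its -x, 65 mm off. Hinge axis at x -76, y -97 mm. Shut, the door's axes are parallel to these and its inner face stands 3 mm off the front; it opens anticlockwise seen from above, swings past 150 degrees and stays where left. Hung, its top edge is 199 mm above the bench.
- pin_low (a point): Centre of the shoulder at the foot of the cupboard's lower hinge pin, 42 mm above the bench: an upright steel pin 10 mm thick rising 22 mm above it, tip narrowed to 4 mm over the last 8 mm, on a barrel 20 mm thick and 26 mm high. The lower knuckle's rim rests on this shoulder when home. Same axes as the cupboard.
- pin_up (a point): The same point of the upper hinge pin, 110 mm straight above the lower one (152 mm above the bench); same pin and barrel. The lower knuckle cannot come down past this pin: it goes in from the side, between the two pins.
- vice: Blue bench vice, bolted down; origin on the bench under the middle of the jaw gap. Jaws 24 mm apart along its x, 100 mm wide along its y, tops 130 mm above the bench; the door stands between them on the slide, 75 mm above the bench, free to be lifted straight out. Screw and T-bar point along its +x.
- oil: Dark oil bottle with a yellow label and red cap, 54 mm thick, 125 mm high, standing loose; origin at the centre of its underside. Bystander.
- spanner: Steel spanner, 170 mm long, lying loose along its x; origin under its middle. Bystander.
- hexkeys: Red folding hex-key set, 95 mm long handle along its x, 26 mm high, with two keys out, lying loose; origin under its middle. Bystander.

How it is judged (in metres and radians):
On the way:
1. both knuckles sit home on their pins (horizontal distance between knuckle_low and pin_low below 0.004 m and horizontal distance between knuckle_up and pin_up below 0.004 m and z of knuckle_low in the frame of pin_low below 0.004 m and z of knuckle_up in the frame of pin_up below 0.004 m), for 0.2 s.
At the end, for the whole second after the job is handed in: Both knuckles are on their pins (within 4 mm sideways) and down on their shoulders (within 4 mm), the free edge of the door is shut to within 10 mm of the cupboard's front, and the door is at rest (all of step 1 and x of door_edge in the frame of cupboard above -0.075 m and linear speed of door below 0.02 m/s); the robot touches nothing.
It fails at once if the door is forced or slammed against the cupboard (over 80 N) (contact force between door and cupboard above 80 N).
It fails at once if the door is dropped onto its pins or flung round on them (over 0.35 m/s with the lower knuckle within 30 mm of its place) (distance between knuckle_low and pin_low below 0.03 m and linear speed of door above 0.35 m/s).
It fails at once if a bystander is disturbed (moved over 30 mm) (distance of any of oil, spanner, hexkeys from where it was at the start of the episode above 0.03 m).
It also fails if it takes over 72 s, if anything falls off the work surface, if the arm or the gripper's body presses on something with over 40 N, if the wrist force passes 120 N, or if a joint passes its speed limit or range.

## Robot

A 6-joint arm with a two-finger parallel gripper is mounted at the origin on the work surface. World frame = base frame: x ahead of the robot, y to its left, z up, the work surface at z = 0. Lengths are in mm, angles in rad, forces in N, time in s.
With the tool pointing down it reaches from about 300 to 750 mm from the base axis. Payload 8.5 kg.
Tool frame: the origin (TCP) lies at the very end of the fingers, on their centre line; the grasp point (between the pads) lies 19 mm behind it; z points along the fingers, y is the line along which they close (so a half turn about z gives the same grasp; the last joint's range is limited). The gripper opens to 85 mm and grips with 20 to 120 N. Pads are 22 mm wide; open, the fingers measure 114 mm over their backs; the gripper's body (76 mm by 85 mm) begins 54 mm behind the grasp point. The pads swing forward as they close: fully open they stand 13 mm farther back than shut.
Start: joints at [0.932, 0.381, 1.297, -0, 1.464, -0.215], TCP at [226.164, 501.328, 231.322] pointing down, gripper open.
Joint ranges: [-3.11, 3.11], [-0.89, 2.33], [0.22, 2.48], [-1.42, 4.56], [0.17, 2.85], [-2.88, 2.88]. Speed limits (rad/s): [2.39, 2.39, 3.14, 3.14, 3.14, 3.14].

## Interface

Orientations are given as a rotation vector (axis times angle).
In Python, from bench import manip gives the robot as it stands. The module is installed in compiled form; this text tells all that it offers.
- The arm moves only by the shell command python3 -m inch 'ROWS' [FORCE]. ROWS is JSON, a list of rows, each an object of numbers: "dx", "dy", "dz": the shift along the tool's x, y, z normalised to -1 to 1, where 1 is 0.04 m; "rx", "ry", "rz": the turn, a rotation vector about the tool's x, y, z normalised to -1 to 1, where 1 is 0.08 rad; "jaw": the finger opening in mm, from 0 to 85.4. A call has 1 to 10 rows; each row shifts and turns the commanded pose from where the row before left it, along the tool's axes as they then stand; what a row does not reach is not made up. A row lasts 1/8 s, in which the tool goes at most 62.5 mm and 10.7 degrees, less where a joint would pass 70% of its speed; a pose out of reach is approached as far as the arm can. A call with a number of a shift or a turn outside -1 to 1 is refused whole. A call with a gripper value outside its range is refused whole. The fingers move at their own pace and stop on an object; FORCE is the grip in N (left out, the last holds). Time passes only in rows, so rows that do not move let the fingers close. It gives the time, the measured TCP pose, the force, the opening and the grip force at its end, in the units of the state.
- manip.state(): the state, without advancing time (a new reading comes with each control period).
- manip.camera(name): name is "side" or "top"; returns a dict with "image" (480x640x3 uint8, blue, green, red), "camera_matrix" (3x3 intrinsics, pixels), "extrinsics" (4x4, takes a point from camera to world coordinates). Camera axes: x right, y down, z forward; pixel columns grow to the right and rows downward; lengths in mm; the calibration is good to about 2 mm. A picture is of the moment at which its call begins. There is no depth.
- manip.hand_in(): hands the job in; it is judged then, once.
The state is a dict: "time": time; "joints": joint angles; "dq": joint speeds; "joint_efforts": joint torques, N m; "tool_pos": TCP position; "orientation": TCP orientation; "force": force on the tool from outside, world axes, zero at the start; "wrist_torque": the same for the moment, N m; "grip_width": finger opening in mm; "grip_force": force on a finger pad.
Only numpy, scipy, OpenCV 4.12 (cv2) and the standard library are available. Lean on these libraries where they do the work, as an engineer would, in place of code of your own. Each camera call takes 0.05 s, during which the arm holds its last target. There are 200 camera calls.

## Working session

There is one attempt and no reset: what is moved stays moved. The work goes in short steps, Python scripts to look and compute and a shell command to move; the robot and the scene stay as the last step left them, time stands still between calls to the robot, and variables do not carry over. Pictures are saved under pics/ and viewed, at most 10 in all, crops included, and the job is handed in when it is done.

```bash
mkdir -p pics; python3 - <<'E'
from bench import manip
import cv2
for n in("top","side"):
    c=manip.camera(n); cv2.imwrite(f"pics/{n}0.png",c["image"]); print(c["camera_matrix"],c["extrinsics"])
print(manip.state())
E
```

```text
[[465.47922583   0.         323.75501383]
 [  0.         465.47922583 244.2203853 ]
 [  0.           0.           1.        ]] [[ 1.57146863e-02 -9.85765324e-01  1.67391081e-01  3.36004625e+02]
 [-9.99858069e-01 -1.44756705e-02  8.61958644e-03 -4.52565984e+01]
 [-6.07379130e-03 -1.67502777e-01 -9.85852894e-01  1.27587929e+03]
 [ 0.00000000e+00  0.00000000e+00  0.00000000e+00  1.00000000e+00]]
[[495.68625931   0.         319.78482768]
 [  0.         495.68625931 245.10054132]
 [  0.           0.           1.        ]] [[ 9.84106406e-01 -9.78213313e-02  1.48207854e-01  3.35758352e+02]
 [-1.77421903e-01 -5.76807289e-01  7.97379972e-01 -1.00159940e+03]
 [ 7.48660015e-03 -8.11002058e-01 -5.84995395e-01  8.29268103e+02]
 [ 0.00000000e+00  0.00000000e+00  0.00000000e+00  1.00000000e+00]]
{'time': 0.1, 'joints': array([ 9.31723357e-01,  3.81185824e-01,  1.29815204e+00, -2.16951426e-05,
        1.46360736e+00, -2.15314101e-01]), 'dq': array([ 1.49541056e-06,  1.72361606e-04, -2.62069871e-03, -7.77968871e-04,
        1.95199514e-04, -2.03412925e-04]), 'joint_efforts': array([ 5.18769608e-03, -4.49225521e+01, -2.31656581e+01, -1.17958275e-04,
        3.72161740e-03, -2.03447917e-05]), 'tool_pos': array([226.0128748 , 501.13613862, 230.75390677]), 'orientation': array([-6.60552197e-01, -3.07080998e+00,  1.94739279e-03]), 'force': array([-0.16652567,  0.6766749 ,  0.54475292]), 'wrist_torque': array([0.01088705, 0.06807987, 0.03259967]), 'grip_force': 0.0, 'grip_width': 85.37898129404161}
```

View pics/top0.png

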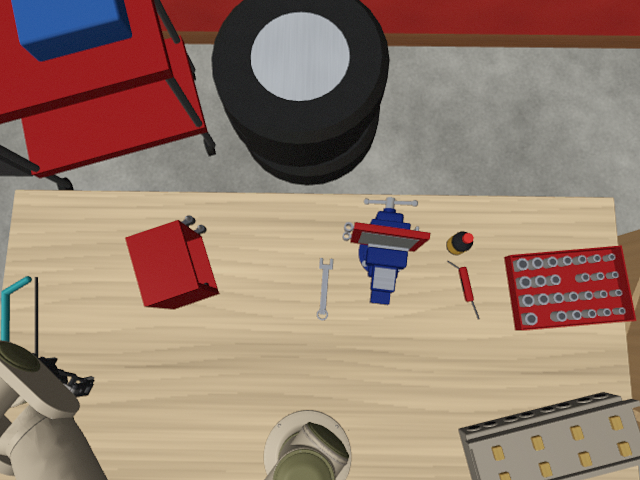

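View pics/side0.png

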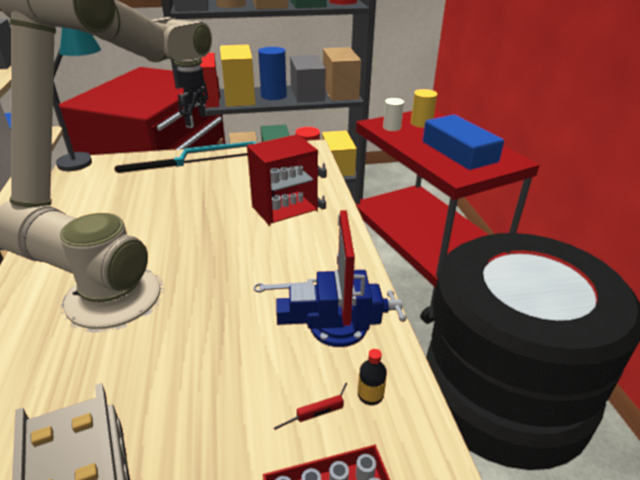

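```bash
python3 - <<'E'
import cv2,numpy as np
t=cv2.imread("pics/top0.png");s=cv2.imread("pics/side0.png")
f=lambda i,x,y,w,h,k:cv2.resize(i[y:y+h,x:x+w],None,fx=k,fy=k,interpolation=cv2.INTER_CUBIC)
a=f(t,120,205,100,110,4);b=f(t,335,190,100,110,4)
cv2.imwrite("pics/c1.png",np.hstack([a,b]))
a=f(s,240,125,100,110,4);b=f(s,300,205,100,110,4)
cv2.imwrite("pics/c2.png",np.hstack([a,b]))
E
```

```text
(no output)
```

View pics/c1.png

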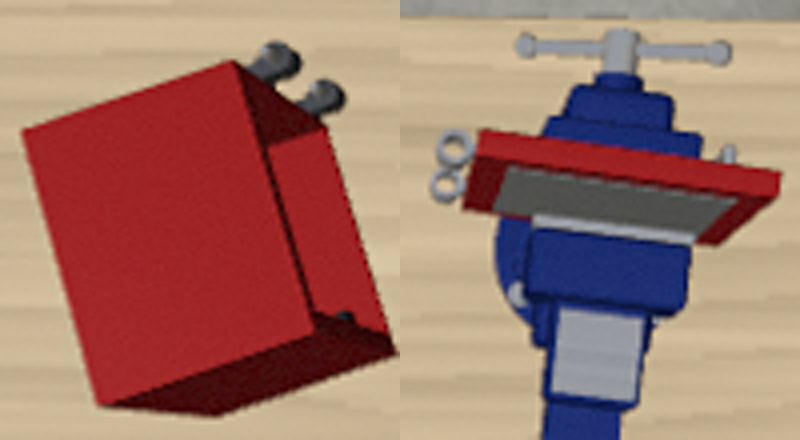

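View pics/c2.png

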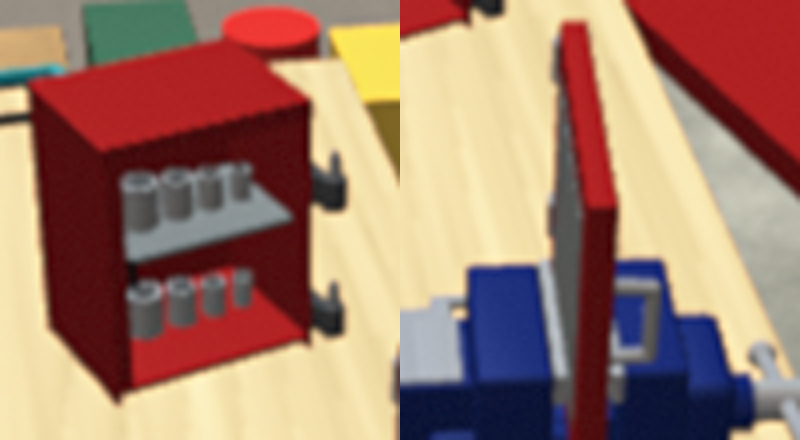

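```bash
cat > h.py <<'E'
import numpy as np
from scipy.optimize import least_squares
from scipy.spatial.transform import Rotation as R
K={"top":np.array([[465.479,0,323.755],[0,465.479,244.22],[0,0,1]]),"side":np.array([[495.686,0,319.785],[0,495.686,245.1],[0,0,1]])}
T={"top":np.array([[.0157146863,-.985765324,.167391081,336.004625],[-.999858069,-.0144756705,.00861958644,-45.2565984],[-.0060737913,-.167502777,-.985852894,1275.87929],[0,0,0,1]]),
"side":np.array([[.984106406,-.0978213313,.148207854,335.758352],[-.177421903,-.576807289,.797379972,-1001.5994],[.00748660015,-.811002058,-.584995395,829.268103],[0,0,0,1]])}
def proj(c,p):
    q=K[c]@(T[c][:3,:3].T@(np.asarray(p)-T[c][:3,3])); return q[:2]/q[2]
def fit(pts,z0,g,full=False):
    # pts: (cam, local xyz, uv); returns x,y,yaw (and z if full)
    def w(v,l):
        return R.from_euler('z',v[2]).apply(l)+[v[0],v[1],v[3] if full else z0]
    f=lambda v:np.concatenate([proj(c,w(v,l))-uv for c,l,uv in pts])
    r=least_squares(f,g+([z0] if full else []),loss='soft_l1'); return r.x,r.fun.reshape(-1,2)
E
python3 - <<'E'
from h import *
cup=[("top",(65,85,213),0),]
cup=[("top",(65,-85,213),(126,237.5)),("top",(-65,-85,213),(178.5,220.25)),("top",(-65,85,213),(198.5,288.25)),("top",(65,85,213),(145,306)),("top",(-65,85,0),(218.75,293.25)),
("side",(-65,-85,213),(317.5,150.25)),("side",(-65,85,213),(266.25,163.25)),("side",(65,85,213),(247.5,146.25)),("side",(-65,85,0),(269.5,225.5)),("side",(-65,-85,0),(317.5,211.25)),("side",(-76,-97,174),(324,163.75)),("side",(-76,-97,64),(323.25,195.5))]
v,r=fit(cup,0,[480,280,1.7]);print(v,np.degrees(v[2]));print(r.round(1).tolist())
print("hinge",R.from_euler('z',v[2]).apply([-76,-97,0])+[v[0],v[1],0])
d=[("top",(-8,-85,92.5),(355,223)),("top",(-8,85,92.5),(430.25,233.25)),("top",(8,85,92.5),(429,240)),("top",(8,-85,92.5),(353.75,228.75)),("top",(0,-97,71.5),(348.75,227)),("top",(0,-97,-38.5),(346.75,236)),
("side",(-8,85,92.5),(353.75,257)),("side",(8,85,92.5),(346.25,257)),("side",(8,-85,92.5),(340.5,211.25)),("side",(-8,-85,92.5),(346.75,210.75))]
v,r=fit(d,167.5,[525,-190,3.1],True);print(v,np.degrees(v[2]));print(r.round(1).tolist())
print(R.from_rotvec([-6.60552197e-01, -3.07080998e+00,  1.94739279e-03]).as_matrix().round(3))
E
```

```text
[469.43109962 336.63136838   1.9179519 ] 109.89054939846828
[[-0.8, -0.7], [0.3, -1.3], [0.8, -0.6], [-0.6, 0.4], [1.6, 0.3], [0.8, -0.6], [-1.4, -0.7], [-1.4, -1.0], [-0.6, 1.4], [0.4, 0.9], [-0.4, -1.3], [-0.1, -0.5]]
hinge [586.50155088 298.1669765    0.        ]
[ 541.20228355 -188.00831729    3.00727481  165.01297763] 172.30415432239332
[[-0.3, -1.1], [0.2, -0.3], [0.6, -0.0], [-0.0, 0.1], [-0.3, -0.5], [-0.3, -0.5], [0.3, 0.6], [-0.6, 0.8], [-1.6, -0.6], [-0.5, -0.2]]
[[-0.912  0.411 -0.001]
 [ 0.411  0.912 -0.001]
 [ 0.    -0.001 -1.   ]]
```

```bash
python3 -m inch '[{"rz":1,"dz":-0.5,"jaw":50},{"rz":1,"dz":-0.5,"jaw":50},{"rz":1,"dz":-0.5,"jaw":50},{"rz":1,"dz":-0.5,"jaw":50},{"rz":1,"dz":-0.5,"jaw":50},{"rz":1,"dz":-0.5,"jaw":50},{"rz":1,"jaw":50},{"rz":1,"jaw":50},{"rz":1,"jaw":50},{"rz":1,"jaw":50}]' 60
python3 -m inch '[{"rz":1,"jaw":50},{"rz":1,"jaw":50},{"rz":1,"jaw":50},{"rz":1,"jaw":50},{"rz":1,"jaw":50},{"rz":1,"jaw":50},{"jaw":50}]'
python3 -m inch '[{"dx":-1,"dy":0.63,"jaw":50},{"dx":-1,"dy":0.63,"jaw":50},{"dx":-1,"dy":0.63,"jaw":50},{"dx":-1,"dy":0.63,"jaw":50},{"dx":-1,"dy":0.63,"jaw":50},{"dx":-1,"dy":0.63,"jaw":50},{"dx":-1,"dy":0.63,"jaw":50},{"dx":-1,"dy":0.63,"jaw":50}]'
```

```text
invalid input
invalid input
invalid input
```

```bash
python3 -m inch '[{"dx":0,"dy":0,"dz":-0.5,"rx":0,"ry":0,"rz":1,"jaw":50},{"dx":0,"dy":0,"dz":-0.5,"rx":0,"ry":0,"rz":1,"jaw":50},{"dx":0,"dy":0,"dz":-0.5,"rx":0,"ry":0,"rz":1,"jaw":50},{"dx":0,"dy":0,"dz":-0.5,"rx":0,"ry":0,"rz":1,"jaw":50},{"dx":0,"dy":0,"dz":-0.5,"rx":0,"ry":0,"rz":1,"jaw":50},{"dx":0,"dy":0,"dz":-0.5,"rx":0,"ry":0,"rz":1,"jaw":50},{"dx":0,"dy":0,"dz":0,"rx":0,"ry":0,"rz":1,"jaw":50},{"dx":0,"dy":0,"dz":0,"rx":0,"ry":0,"rz":1,"jaw":50}]' 60

```

```text
time: 1.1
tool_pos: [226.1, 501.3, 351.1]
orientation: [-1.597, -2.705, 0.001]
force: [-1.0, -0.0, 0.4]
grip_width: 50.3
grip_force: 0.0
```

```bash
python3 -m inch '[{"dx":0,"dy":0,"dz":0,"rx":0,"ry":0,"rz":1,"jaw":50},{"dx":0,"dy":0,"dz":0,"rx":0,"ry":0,"rz":1,"jaw":50},{"dx":0,"dy":0,"dz":0,"rx":0,"ry":0,"rz":1,"jaw":50},{"dx":0,"dy":0,"dz":0,"rx":0,"ry":0,"rz":1,"jaw":50},{"dx":0,"dy":0,"dz":0,"rx":0,"ry":0,"rz":1,"jaw":50},{"dx":0,"dy":0,"dz":0,"rx":0,"ry":0,"rz":1,"jaw":50},{"dx":0,"dy":0,"dz":0,"rx":0,"ry":0,"rz":1,"jaw":50},{"dx":0,"dy":0,"dz":0,"rx":0,"ry":0,"rz":1,"jaw":50}]'
python3 -m inch '[{"dx":-1,"dy":0.63,"dz":0,"rx":0,"ry":0,"rz":0,"jaw":50},{"dx":-1,"dy":0.63,"dz":0,"rx":0,"ry":0,"rz":0,"jaw":50},{"dx":-1,"dy":0.63,"dz":0,"rx":0,"ry":0,"rz":0,"jaw":50},{"dx":-1,"dy":0.63,"dz":0,"rx":0,"ry":0,"rz":0,"jaw":50},{"dx":-1,"dy":0.63,"dz":0,"rx":0,"ry":0,"rz":0,"jaw":50},{"dx":-1,"dy":0.63,"dz":0,"rx":0,"ry":0,"rz":0,"jaw":50},{"dx":-1,"dy":0.63,"dz":0,"rx":0,"ry":0,"rz":0,"jaw":50},{"dx":-1,"dy":0.63,"dz":0,"rx":0,"ry":0,"rz":0,"jaw":50}]'
python3 -m inch '[{"dx":-1,"dy":0.63,"dz":0,"rx":0,"ry":0,"rz":0,"jaw":50},{"dx":-1,"dy":0.63,"dz":0,"rx":0,"ry":0,"rz":0,"jaw":50},{"dx":-1,"dy":0.63,"dz":0,"rx":0,"ry":0,"rz":0,"jaw":50},{"dx":-1,"dy":0.63,"dz":0,"rx":0,"ry":0,"rz":0,"jaw":50},{"dx":-1,"dy":0.63,"dz":0,"rx":0,"ry":0,"rz":0,"jaw":50},{"dx":-1,"dy":0.63,"dz":0,"rx":0,"ry":0,"rz":0,"jaw":50},{"dx":-1,"dy":0.63,"dz":0,"rx":0,"ry":0,"rz":0,"jaw":50},{"dx":-1,"dy":0.63,"dz":0,"rx":0,"ry":0,"rz":0,"jaw":50},{"dx":0,"dy":0,"dz":0,"rx":0,"ry":0,"rz":0,"jaw":50}]'
python3 -c "
from h import *
from bench import manip
s=manip.state();print(s['tool_pos'],s['joints'],R.from_rotvec(s['orientation']).as_matrix().round(3))"
```

```text
time: 2.1
tool_pos: [226.1, 501.2, 350.9]
orientation: [2.367, 2.066, -0.001]
force: [0.1, -0.2, 0.2]
grip_width: 50.0
grip_force: 0.0
time: 3.1
tool_pos: [383.8, 155.9, 351.1]
orientation: [-2.364, -2.069, 0.0]
force: [0.5, 0.2, -0.6]
grip_width: 50.0
grip_force: 0.0
time: 4.22
tool_pos: [541.5, -189.0, 349.4]
orientation: [-2.365, -2.064, 0.002]
force: [-0.5, 0.7, -0.1]
grip_width: 49.9
grip_force: 0.0
[ 541.46971441 -189.04975276  349.38871377] [-5.42131620e-01  3.75976510e-01  9.71621795e-01 -2.53633981e-04
  1.79686292e+00 -4.06195692e-01] [[ 0.136  0.991 -0.003]
 [ 0.991 -0.136  0.001]
 [ 0.001 -0.003 -1.   ]]
```

```bash
python3 -m inch '[{"dx":0,"dy":0,"dz":0.6,"rx":0,"ry":0,"rz":0,"jaw":50},{"dx":0,"dy":0,"dz":0.6,"rx":0,"ry":0,"rz":0,"jaw":50},{"dx":0,"dy":0,"dz":0.6,"rx":0,"ry":0,"rz":0,"jaw":50},{"dx":0,"dy":0,"dz":0.6,"rx":0,"ry":0,"rz":0,"jaw":50},{"dx":0,"dy":0,"dz":0.5,"rx":0,"ry":0,"rz":0,"jaw":50},{"dx":0,"dy":0,"dz":0,"rx":0,"ry":0,"rz":0,"jaw":50}]'
python3 -m inch '[{"dx":0,"dy":0,"dz":0,"rx":0,"ry":0,"rz":0,"jaw":30},{"dx":0,"dy":0,"dz":0,"rx":0,"ry":0,"rz":0,"jaw":24},{"dx":0,"dy":0,"dz":0,"rx":0,"ry":0,"rz":0,"jaw":20},{"dx":0,"dy":0,"dz":0,"rx":0,"ry":0,"rz":0,"jaw":14},{"dx":0,"dy":0,"dz":0,"rx":0,"ry":0,"rz":0,"jaw":8},{"dx":0,"dy":0,"dz":0,"rx":0,"ry":0,"rz":0,"jaw":8},{"dx":0,"dy":0,"dz":0,"rx":0,"ry":0,"rz":0,"jaw":8},{"dx":0,"dy":0,"dz":0,"rx":0,"ry":0,"rz":0,"jaw":8}]' 80
```

```text
time: 4.97
tool_pos: [540.2, -185.4, 234.4]
orientation: [-2.361, -2.068, 0.001]
force: [-0.7, 0.2, 0.2]
grip_width: 50.1
grip_force: 0.0
time: 5.98
tool_pos: [541.3, -186.6, 236.0]
orientation: [2.363, 2.068, 0.001]
force: [1.1, 0.4, 6.0]
grip_width: 14.2
grip_force: 78.6
```

```bash
python3 -m inch '[{"dx":0,"dy":0,"dz":-0.1,"rx":0,"ry":0,"rz":0,"jaw":8},{"dx":0,"dy":0,"dz":-0.2,"rx":0,"ry":0,"rz":0,"jaw":8},{"dx":0,"dy":0,"dz":-0.4,"rx":0,"ry":0,"rz":0,"jaw":8},{"dx":0,"dy":0,"dz":-0.4,"rx":0,"ry":0,"rz":0,"jaw":8},{"dx":0,"dy":0,"dz":-0.4,"rx":0,"ry":0,"rz":0,"jaw":8},{"dx":0,"dy":0,"dz":-0.4,"rx":0,"ry":0,"rz":0,"jaw":8},{"dx":0,"dy":0,"dz":-0.4,"rx":0,"ry":0,"rz":0,"jaw":8},{"dx":0,"dy":0,"dz":-0.1,"rx":0,"ry":0,"rz":0,"jaw":8}]'
python3 -m inch '[{"dx":0.3,"dy":0,"dz":0,"rx":0,"ry":0,"rz":0,"jaw":8},{"dx":0.9,"dy":0,"dz":0,"rx":0,"ry":0,"rz":0,"jaw":8},{"dx":1,"dy":-0.1,"dz":0,"rx":0,"ry":0,"rz":0,"jaw":8},{"dx":1,"dy":-0.1,"dz":0,"rx":0,"ry":0,"rz":0,"jaw":8},{"dx":1,"dy":-0.1,"dz":0,"rx":0,"ry":0,"rz":0,"jaw":8},{"dx":1,"dy":-0.1,"dz":0,"rx":0,"ry":0,"rz":0,"jaw":8},{"dx":1,"dy":-0.1,"dz":0,"rx":0,"ry":0,"rz":0,"jaw":8},{"dx":1,"dy":0,"dz":0,"rx":0,"ry":0,"rz":0,"jaw":8},{"dx":0.9,"dy":0,"dz":0,"rx":0,"ry":0,"rz":0,"jaw":8},{"dx":0.6,"dy":0,"dz":0,"rx":0,"ry":0,"rz":0,"jaw":8}]'
python3 -m inch '[{"dx":0,"dy":0,"dz":0.2,"rx":0,"ry":0,"rz":0,"jaw":8},{"dx":0,"dy":0,"dz":0.5,"rx":0,"ry":0,"rz":0,"jaw":8},{"dx":0,"dy":0,"dz":0.6,"rx":0,"ry":0,"rz":0,"jaw":8},{"dx":0,"dy":0,"dz":0.6,"rx":0,"ry":0,"rz":0,"jaw":8},{"dx":0,"dy":0,"dz":0.5,"rx":0,"ry":0,"rz":0,"jaw":8},{"dx":0,"dy":0,"dz":0.4,"rx":0,"ry":0,"rz":0,"jaw":8},{"dx":0,"dy":0,"dz":0.1,"rx":0,"ry":0,"rz":0,"jaw":8},{"dx":0,"dy":0,"dz":0,"rx":0,"ry":0,"rz":0,"jaw":8}]'
python3 - <<'E'
from bench import manip
import cv2,numpy as np
from h import *
f=lambda i,x,y,w,h,k:cv2.resize(i[y:y+h,x:x+w],None,fx=k,fy=k,interpolation=cv2.INTER_CUBIC)
t=manip.camera("top")["image"];s=manip.camera("side")["image"];cv2.imwrite("pics/t1.png",t);cv2.imwrite("pics/s1.png",s)
cv2.imwrite("pics/c3.png",np.hstack([f(t,160,185,100,140,4),f(s,270,110,100,140,4)]))
m=manip.state();print(m['tool_pos'],m['joints'],R.from_rotvec(m['orientation']).as_matrix().round(3).tolist(),m['grip_width'])
E
```

```text
time: 6.98
tool_pos: [541.0, -186.5, 332.0]
orientation: [2.364, 2.068, 0.0]
force: [1.0, 0.3, -4.5]
grip_width: 14.5
grip_force: 78.2
time: 8.22
tool_pos: [566.6, 163.5, 330.3]
orientation: [-2.361, -2.07, 0.002]
force: [0.6, -0.3, -4.8]
grip_width: 14.6
grip_force: 78.2
time: 9.22
tool_pos: [567.1, 160.9, 215.3]
orientation: [-2.364, -2.068, 0.001]
force: [0.3, -1.1, -5.0]
grip_width: 14.6
grip_force: 78.3
[567.42846039 160.99793113 215.95741878] [ 7.59384137e-02  4.61185216e-01  1.20997301e+00 -5.57036491e-05
  1.46935580e+00  2.09105660e-01] [[0.133, 0.991, 0.001], [0.991, -0.133, 0.0], [0.0, 0.001, -1.0]] 14.39996233923639
```

View pics/c3.png

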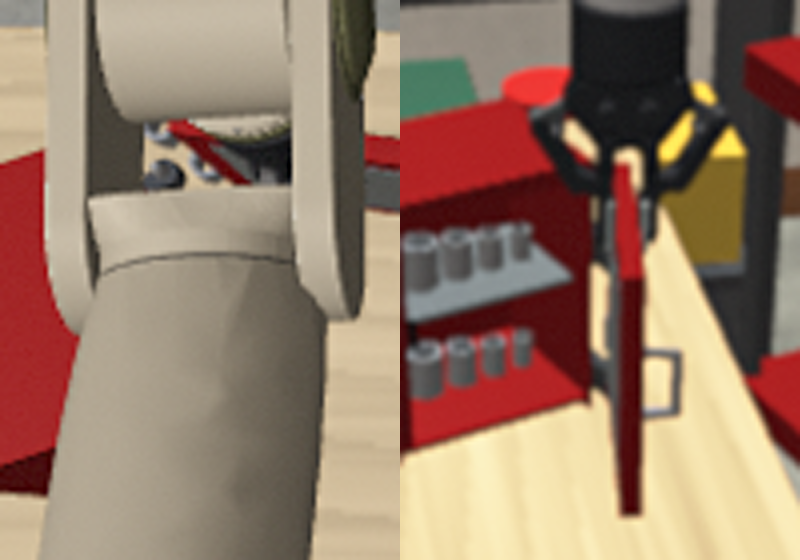

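```bash
python3 - <<'E'
from h import *
d=[("top",(0,-97,71.5),(199.75,217.75)),("top",(0,-97,-38.5),(210.75,226.25)),
("side",(8,85,92.5),(324.5,179.5)),("side",(-8,85,92.5),(330.5,178.75)),("side",(8,85,-92.5),(325,238.75)),("side",(-8,85,-92.5),(330.25,238.25))]
v,r=fit(d,147,[567,161,3.008],True);print(v,np.degrees(v[2]));print(r.round(1).tolist())
h=R.from_euler('z',3.008).apply([0,-97,0])+[v[0],v[1],0];print("hinge now",h)
# tool-based prediction
for l in [(0,-97,71.5),(0,-97,-38.5)]:
    print(proj("top",R.from_euler('z',3.008).apply(l)+[567.3,161,147.5]))
print("pin tips",[proj("top",(586.5,298.2,z)) for z in(174,152,126,64,42,16)],[proj("side",(586.5,298.2,z)) for z in(174,64)])
E
```

```text
[564.11227771 157.6255662    3.03440655 150.14837076] 173.85868875399743
[[-0.4, -0.6], [0.2, 0.6], [0.4, -0.9], [0.8, -0.3], [-1.0, 0.7], [-0.4, 1.0]]
hinge now [577.03225447 253.76127341   0.        ]
[198.49134666 215.02129423]
[210.1301442 224.8574882]
pin tips [array([186.81722751, 216.51237587]), array([189.44736602, 218.52150184]), array([192.43090079, 220.80058228]), array([199.04757054, 225.85496365]), array([201.24127291, 227.53070217]), array([203.73850211, 229.43830058])] [array([323.6084263 , 162.47985411]), array([323.17836191, 195.0425733 ])]
```

```bash
python3 -m inch '[{"dx":0.2,"dy":0,"dz":0,"rx":0,"ry":0,"rz":0,"jaw":8},{"dx":0.2,"dy":0,"dz":0,"rx":0,"ry":0,"rz":0,"jaw":8},{"dx":0.008,"dy":-0.194,"dz":0,"rx":0,"ry":0,"rz":1,"jaw":8},{"dx":0.008,"dy":-0.194,"dz":0,"rx":0,"ry":0,"rz":1,"jaw":8},{"dx":0.008,"dy":-0.194,"dz":0,"rx":0,"ry":0,"rz":1,"jaw":8},{"dx":0.008,"dy":-0.194,"dz":0,"rx":0,"ry":0,"rz":1,"jaw":8},{"dx":0.008,"dy":-0.194,"dz":0,"rx":0,"ry":0,"rz":1,"jaw":8},{"dx":0,"dy":0,"dz":0,"rx":0,"ry":0,"rz":0,"jaw":8},{"dx":0,"dy":0,"dz":0,"rx":0,"ry":0,"rz":0,"jaw":8}]'
python3 - <<'E'
from bench import manip
import cv2,numpy as np
from h import *
f=lambda i,x,y,w,h,k:cv2.resize(i[y:y+h,x:x+w],None,fx=k,fy=k,interpolation=cv2.INTER_CUBIC)
t=manip.camera("top")["image"];s=manip.camera("side")["image"];cv2.imwrite("pics/t2.png",t);cv2.imwrite("pics/s2.png",s)
cv2.imwrite("pics/c4.png",np.hstack([f(t,165,190,66,93,6),f(s,285,145,66,93,6)]))
m=manip.state();M=R.from_rotvec(m['orientation']).as_matrix();print(m['tool_pos'],M.round(3).tolist(),m['grip_width'],m['force'])
h=m['tool_pos']+97*M[:,0];print("hinge now",h)
for c in("top","side"):print(c,[proj(c,[h[0],h[1],z]).round(1).tolist() for z in (80,106,190,216)])
E
```

```text
time: 10.45
tool_pos: [533.2, 189.8, 215.4]
orientation: [2.726, 1.56, 0.001]
force: [-0.5, -0.1, -4.8]
grip_width: 14.1
grip_force: 78.4
[533.19025148 189.59673444 215.29699839] [[0.507, 0.862, 0.0], [0.862, -0.507, -0.0], [0.0, 0.0, -1.0]] 14.414434608737649 [ 0.90813579 -0.23368126 -4.30653003]
hinge now [582.40545306 273.1841971  215.30130587]
top [[206.8, 226.3], [204.2, 224.2], [195.1, 216.8], [192.1, 214.3]]
side [[323.4, 194.7], [323.5, 187.1], [323.9, 161.4], [324.0, 153.1]]
```

View pics/c4.png

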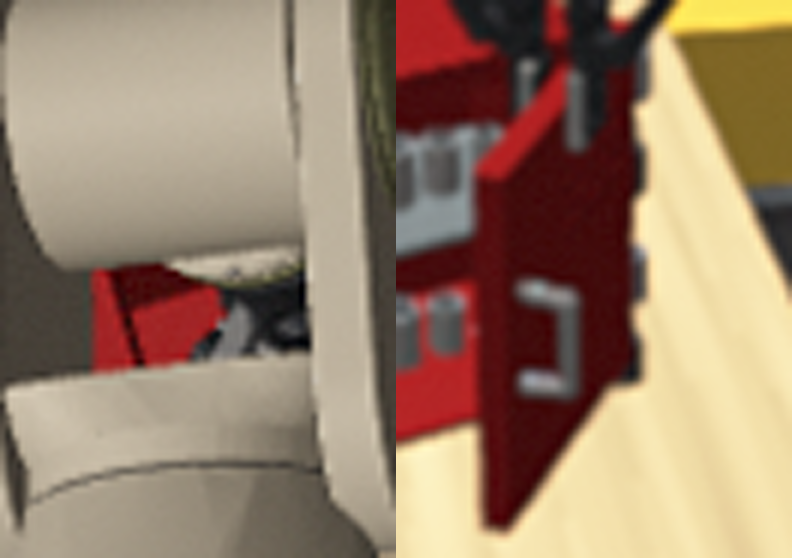

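```bash
python3 - <<'E'
from h import *
for p in [(586.5,298.2),(585.3,298.2),(585.3,294)]:
  print(p,[proj("side",(*p,z)).round(1).tolist() for z in (152,126,42,16)])
E
```

```text
(586.5, 298.2) [[323.5, 169.2], [323.4, 177.0], [323.1, 201.2], [323.0, 208.4]]
(585.3, 298.2) [[323.1, 169.3], [323.0, 177.1], [322.7, 201.3], [322.6, 208.4]]
(585.3, 294) [[323.4, 169.9], [323.3, 177.7], [323.0, 201.9], [322.9, 209.1]]
```

```bash
python3 -m inch '[{"dx":0.19,"dy":-0.08,"dz":0,"rx":0,"ry":0,"rz":0,"jaw":8},{"dx":0.19,"dy":-0.08,"dz":0,"rx":0,"ry":0,"rz":0,"jaw":8},{"dx":0.19,"dy":-0.08,"dz":0,"rx":0,"ry":0,"rz":0,"jaw":8},{"dx":0,"dy":0,"dz":0.1,"rx":0,"ry":0,"rz":0,"jaw":8},{"dx":0,"dy":0,"dz":0.1,"rx":0,"ry":0,"rz":0,"jaw":8},{"dx":0,"dy":0,"dz":0.1,"rx":0,"ry":0,"rz":0,"jaw":8},{"dx":0,"dy":0,"dz":0,"rx":0,"ry":0,"rz":0,"jaw":8},{"dx":0,"dy":0,"dz":0,"rx":0,"ry":0,"rz":0,"jaw":8}]'
python3 -m inch '[{"dx":0,"dy":0,"dz":0.05,"rx":0,"ry":0,"rz":0,"jaw":8},{"dx":0,"dy":0,"dz":0.05,"rx":0,"ry":0,"rz":0,"jaw":8},{"dx":0,"dy":0,"dz":0.05,"rx":0,"ry":0,"rz":0,"jaw":8},{"dx":0,"dy":0,"dz":0,"rx":0,"ry":0,"rz":0,"jaw":8}]'

```

```text
time: 11.55
tool_pos: [536.3, 214.0, 203.4]
orientation: [2.728, 1.558, 0.0]
force: [-0.5, -0.8, -4.4]
grip_width: 14.8
grip_force: 78.3
time: 12.05
tool_pos: [536.2, 214.1, 197.1]
orientation: [-2.728, -1.558, 0.001]
force: [0.2, -0.3, -4.3]
grip_width: 14.5
grip_force: 78.3
```

```bash
python3 -m inch '[{"dx":0,"dy":0,"dz":0.05,"rx":0,"ry":0,"rz":0,"jaw":8},{"dx":0,"dy":0,"dz":0.05,"rx":0,"ry":0,"rz":0,"jaw":8},{"dx":0,"dy":0,"dz":0,"rx":0,"ry":0,"rz":0,"jaw":8}]'
python3 -c "
from bench import manip
s=manip.state();print(s['force'],s['wrist_torque'])"
```

```text
time: 12.42
tool_pos: [536.4, 214.4, 193.4]
orientation: [-2.728, -1.558, -0.001]
force: [1.1, 1.7, -4.7]
grip_width: 14.4
grip_force: 78.6
[ 1.11151108  1.74799977 -4.71280087] [ 0.38166022 -0.12926625  0.00489653]
```

```bash
python3 -m inch '[{"dx":0,"dy":0,"dz":0.05,"rx":0,"ry":0,"rz":0,"jaw":8},{"dx":0,"dy":0,"dz":0.05,"rx":0,"ry":0,"rz":0,"jaw":8},{"dx":0,"dy":0,"dz":0,"rx":0,"ry":0,"rz":0,"jaw":8}]'
python3 -c "
from bench import manip
s=manip.state();print(s['force'],s['wrist_torque'])"
```

```text
time: 12.8
tool_pos: [536.7, 214.7, 189.6]
orientation: [-2.728, -1.558, -0.004]
force: [1.8, 5.1, -0.8]
grip_width: 14.5
grip_force: 79.0
[ 1.76142537  5.06810158 -0.84101321] [ 1.29112868 -0.66408246  0.0274377 ]
```

```bash
python3 -m inch '[{"dx":0.05,"dy":0,"dz":0,"rx":0,"ry":0,"rz":0,"jaw":8},{"dx":0,"dy":0,"dz":0,"rx":0,"ry":0,"rz":0,"jaw":8}]'
python3 -c "
from bench import manip
s=manip.state();print(s['force'],s['wrist_torque'])"
python3 -m inch '[{"dx":0,"dy":0,"dz":0.05,"rx":0,"ry":0,"rz":0,"jaw":8},{"dx":0,"dy":0,"dz":0.05,"rx":0,"ry":0,"rz":0,"jaw":8},{"dx":0,"dy":0,"dz":0,"rx":0,"ry":0,"rz":0,"jaw":8}]'
python3 -c "
from bench import manip
s=manip.state();print(s['force'],s['wrist_torque'])"
```

```text
time: 13.05
tool_pos: [537.1, 215.7, 188.9]
orientation: [2.728, 1.558, -0.002]
force: [0.6, 1.4, -3.0]
grip_width: 14.5
grip_force: 78.6
[ 0.59027883  1.38741393 -3.0226546 ] [ 0.40158787 -0.22161783  0.0372254 ]
time: 13.42
tool_pos: [537.2, 215.9, 185.0]
orientation: [-2.728, -1.558, 0.001]
force: [1.4, 2.3, -5.0]
grip_width: 14.6
grip_force: 78.6
[ 1.3834756   2.26124696 -4.99612887] [ 0.53743948 -0.23144321  0.01572192]
```

Going in; one more small nudge and continue down.

```bash
python3 -m inch '[{"dx":0.03,"dy":0,"dz":0.05,"rx":0,"ry":0,"rz":0,"jaw":8},{"dx":0,"dy":0,"dz":0.05,"rx":0,"ry":0,"rz":0,"jaw":8},{"dx":0,"dy":0,"dz":0.025,"rx":0,"ry":0,"rz":0,"jaw":8},{"dx":0,"dy":0,"dz":0,"rx":0,"ry":0,"rz":0,"jaw":8}]'
python3 -m inch '[{"dx":0,"dy":0,"dz":0.025,"rx":0,"ry":0,"rz":0,"jaw":8},{"dx":0,"dy":0,"dz":0.025,"rx":0,"ry":0,"rz":0,"jaw":8},{"dx":0,"dy":0,"dz":0,"rx":0,"ry":0,"rz":0,"jaw":8}]'
```

```text
time: 13.92
tool_pos: [537.8, 216.8, 180.2]
orientation: [2.728, 1.558, -0.001]
force: [-0.5, 0.4, -5.7]
grip_width: 14.4
grip_force: 78.5
time: 14.3
tool_pos: [537.8, 216.9, 178.2]
orientation: [-2.728, -1.558, 0.0]
force: [0.9, -0.0, -4.3]
grip_width: 14.2
grip_force: 78.5
```

```bash
python3 -m inch '[{"dx":0,"dy":0,"dz":0.025,"rx":0,"ry":0,"rz":0,"jaw":8},{"dx":0,"dy":0,"dz":0.025,"rx":0,"ry":0,"rz":0,"jaw":8},{"dx":0,"dy":0,"dz":0,"rx":0,"ry":0,"rz":0,"jaw":8}]'
python3 -m inch '[{"dx":0,"dy":0,"dz":0.025,"rx":0,"ry":0,"rz":0,"jaw":8},{"dx":0,"dy":0,"dz":0.025,"rx":0,"ry":0,"rz":0,"jaw":8},{"dx":0,"dy":0,"dz":0,"rx":0,"ry":0,"rz":0,"jaw":8}]'
```

```text
time: 14.68
tool_pos: [537.8, 216.9, 176.2]
orientation: [-2.728, -1.558, 0.0]
force: [0.3, 0.9, -4.9]
grip_width: 14.3
grip_force: 78.5
time: 15.05
tool_pos: [538.0, 216.8, 174.7]
orientation: [2.728, 1.558, 0.001]
force: [-2.2, -2.2, -0.0]
grip_width: 14.7
grip_force: 79.1
```

```bash
python3 -m inch '[{"dx":0,"dy":0,"dz":0.025,"rx":0,"ry":0,"rz":0,"jaw":8},{"dx":0,"dy":0,"dz":0,"rx":0,"ry":0,"rz":0,"jaw":8},{"dx":0,"dy":0,"dz":0,"rx":0,"ry":0,"rz":0,"jaw":8}]'
python3 - <<'E'
from bench import manip
import cv2,numpy as np
from h import *
s=manip.camera("side")["image"];cv2.imwrite("pics/c5.png",cv2.resize(s[140:240,270:370],None,fx=6,fy=6,interpolation=cv2.INTER_CUBIC))
m=manip.state();M=R.from_rotvec(m['orientation']).as_matrix();print(m['tool_pos'],m['force'],m['joints'],m['tool_pos']+97*M[:,0])
E
```

```text
time: 15.42
tool_pos: [538.0, 216.6, 174.3]
orientation: [2.727, 1.558, 0.002]
force: [-2.9, -3.7, 4.6]
grip_width: 14.9
grip_force: 80.0
[537.98851143 216.66506467 174.31173482] [-3.65032113 -3.39986392  5.54677101] [ 1.79034735e-01  4.77479862e-01  1.30783686e+00 -4.09484013e-04
  1.35503266e+00  7.12116875e-01] [587.27562833 300.21012834 174.36115838]
```

View pics/c5.png

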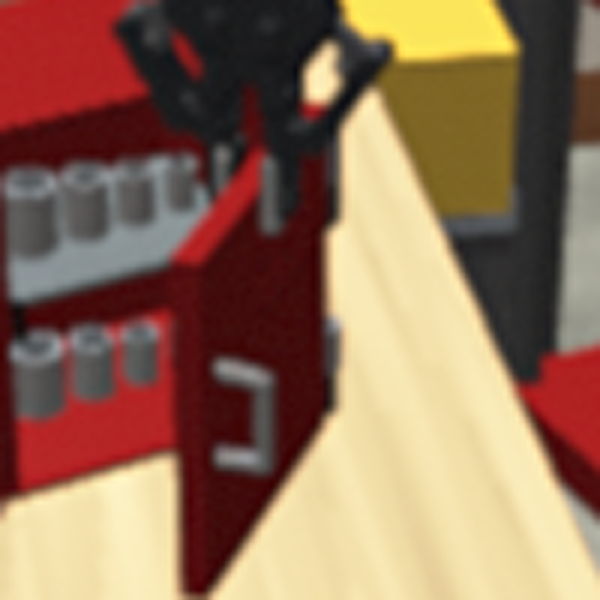

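```bash
python3 -m inch '[{"dx":0,"dy":0,"dz":-0.02,"rx":0,"ry":0,"rz":0,"jaw":8},{"dx":0.004,"dy":-0.097,"dz":0,"rx":0,"ry":0,"rz":0.5,"jaw":8},{"dx":0.008,"dy":-0.194,"dz":0,"rx":0,"ry":0,"rz":1,"jaw":8},{"dx":0,"dy":0,"dz":0,"rx":0,"ry":0,"rz":0,"jaw":8}]'
python3 -m inch '[{"dx":0.008,"dy":-0.194,"dz":0,"rx":0,"ry":0,"rz":1,"jaw":8},{"dx":0.008,"dy":-0.194,"dz":0,"rx":0,"ry":0,"rz":1,"jaw":8},{"dx":0,"dy":0,"dz":0,"rx":0,"ry":0,"rz":0,"jaw":8}]'
```

```text
time: 15.98
tool_pos: [528.5, 223.5, 174.5]
orientation: [2.815, 1.392, 0.002]
force: [-0.1, -2.0, 2.4]
grip_width: 14.8
grip_force: 79.4
time: 16.35
tool_pos: [517.1, 233.7, 174.5]
orientation: [2.917, 1.165, 0.001]
force: [-2.7, -2.7, 4.3]
grip_width: 14.5
grip_force: 79.6
```

```bash
python3 -m inch '[{"dx":0,"dy":0,"dz":0,"rx":0,"ry":0,"rz":0,"jaw":18},{"dx":0,"dy":0,"dz":0,"rx":0,"ry":0,"rz":0,"jaw":22},{"dx":0,"dy":0,"dz":0,"rx":0,"ry":0,"rz":0,"jaw":30},{"dx":0,"dy":0,"dz":0,"rx":0,"ry":0,"rz":0,"jaw":30},{"dx":0,"dy":0,"dz":-0.2,"rx":0,"ry":0,"rz":0,"jaw":30},{"dx":0,"dy":0,"dz":-0.5,"rx":0,"ry":0,"rz":0,"jaw":30},{"dx":0,"dy":0,"dz":-0.6,"rx":0,"ry":0,"rz":0,"jaw":30},{"dx":0,"dy":0,"dz":0,"rx":0,"ry":0,"rz":0,"jaw":30}]'
python3 - <<'E'
from bench import manip
import cv2
s=manip.camera("side")["image"];cv2.imwrite("pics/c6.png",cv2.resize(s[140:240,250:370],None,fx=6,fy=6,interpolation=cv2.INTER_CUBIC))
E
```

```text
time: 17.35
tool_pos: [517.4, 234.1, 228.1]
orientation: [2.918, 1.162, 0.007]
force: [0.5, 0.1, -0.2]
grip_width: 30.0
grip_force: 0.0
```

View pics/c6.png

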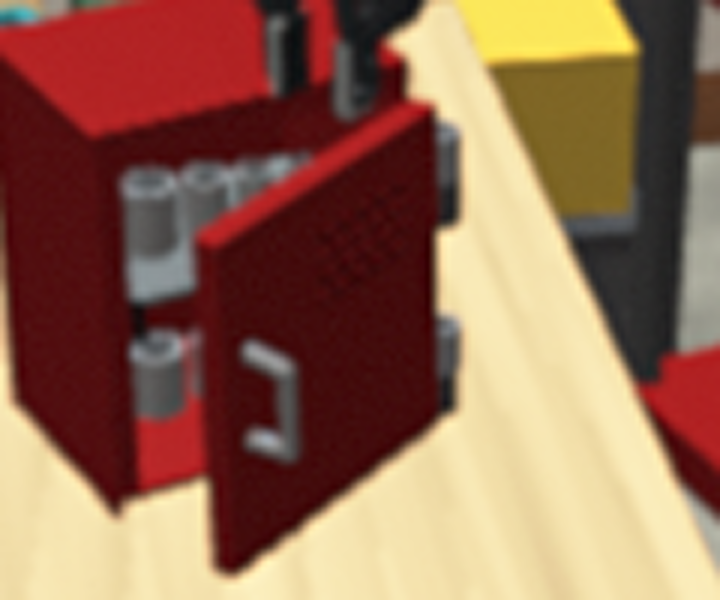

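```bash
python3 -m inch '[{"dx":0,"dy":0.3,"dz":0,"rx":0,"ry":0,"rz":0,"jaw":15},{"dx":0,"dy":0.4,"dz":0,"rx":0,"ry":0,"rz":0,"jaw":0},{"dx":0,"dy":0.4,"dz":0,"rx":0,"ry":0,"rz":0,"jaw":0},{"dx":-0.3,"dy":0,"dz":0,"rx":0,"ry":0,"rz":0,"jaw":0},{"dx":0,"dy":0,"dz":0.4,"rx":0,"ry":0,"rz":0,"jaw":0},{"dx":0,"dy":0,"dz":0.5,"rx":0,"ry":0,"rz":0,"jaw":0},{"dx":0,"dy":0,"dz":0.3,"rx":0,"ry":0,"rz":0,"jaw":0},{"dx":0,"dy":0,"dz":0,"rx":0,"ry":0,"rz":0,"jaw":0}]'
python3 -m inch '[{"dx":0,"dy":-0.15,"dz":0,"rx":0,"ry":0,"rz":0,"jaw":0},{"dx":0,"dy":-0.15,"dz":0,"rx":0,"ry":0,"rz":0,"jaw":0},{"dx":0,"dy":-0.1,"dz":0,"rx":0,"ry":0,"rz":0,"jaw":0},{"dx":0,"dy":-0.1,"dz":0,"rx":0,"ry":0,"rz":0,"jaw":0},{"dx":0,"dy":0,"dz":0,"rx":0,"ry":0,"rz":0,"jaw":0}]'
```

```text
time: 18.4
tool_pos: [537.8, 193.5, 177.6]
orientation: [-2.918, -1.162, 0.002]
force: [0.4, 0.1, 0.2]
grip_width: 0.0
grip_force: 0.0
time: 19.02
tool_pos: [524.3, 208.4, 178.2]
orientation: [2.919, 1.163, 0.0]
force: [-0.2, -0.7, -0.6]
grip_width: -0.2
grip_force: 0.0
```

```bash
python3 -m inch '[{"dx":-0.02,"dy":-0.13,"dz":0,"rx":0,"ry":0,"rz":0.6,"jaw":0},{"dx":-0.02,"dy":-0.13,"dz":0,"rx":0,"ry":0,"rz":0.6,"jaw":0},{"dx":-0.02,"dy":-0.13,"dz":0,"rx":0,"ry":0,"rz":0.6,"jaw":0},{"dx":-0.02,"dy":-0.13,"dz":0,"rx":0,"ry":0,"rz":0.6,"jaw":0},{"dx":-0.02,"dy":-0.13,"dz":0,"rx":0,"ry":0,"rz":0.6,"jaw":0},{"dx":-0.02,"dy":-0.13,"dz":0,"rx":0,"ry":0,"rz":0.6,"jaw":0},{"dx":0,"dy":0,"dz":0,"rx":0,"ry":0,"rz":0,"jaw":0}]'
python3 - <<'E'
from bench import manip
import cv2
from h import *
s=manip.camera("side")["image"];cv2.imwrite("pics/c7.png",cv2.resize(s[140:240,250:370],None,fx=6,fy=6,interpolation=cv2.INTER_CUBIC))
m=manip.state()
p=R.from_euler('z',-1.918).apply(m['tool_pos']-[469.4,336.6,0]);print("in cup frame",p,m['force'])
E
```

```text
time: 19.9
tool_pos: [502.1, 230.4, 178.2]
orientation: [3.055, 0.732, 0.0]
force: [1.2, -1.6, -0.6]
grip_width: -0.1
grip_force: 0.5
in cup frame [-111.17649556    5.26435343  178.13933317] [ 0.55889888  0.24809042 -0.22003815]
```

View pics/c7.png

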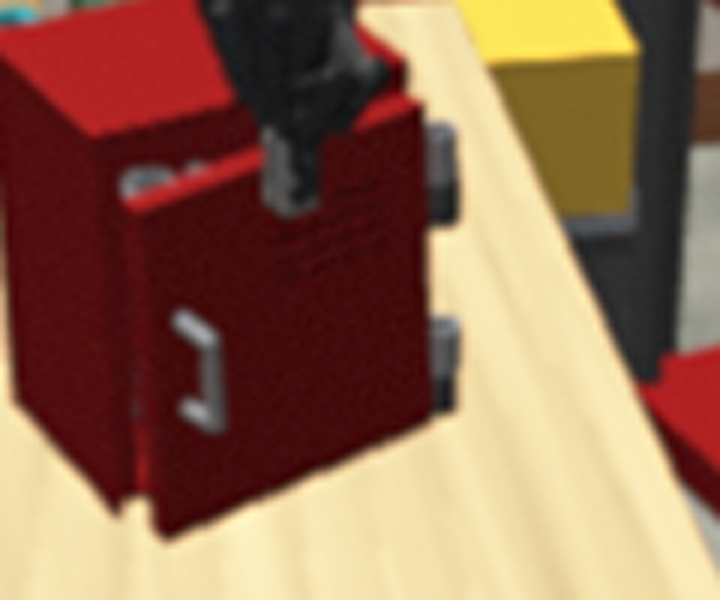

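```bash
python3 -m inch '[{"dx":-0.01,"dy":-0.07,"dz":0,"rx":0,"ry":0,"rz":0.3,"jaw":0},{"dx":-0.01,"dy":-0.07,"dz":0,"rx":0,"ry":0,"rz":0.3,"jaw":0},{"dx":-0.01,"dy":-0.07,"dz":0,"rx":0,"ry":0,"rz":0.3,"jaw":0},{"dx":-0.01,"dy":-0.05,"dz":0,"rx":0,"ry":0,"rz":0.2,"jaw":0},{"dx":0,"dy":0,"dz":0,"rx":0,"ry":0,"rz":0,"jaw":0}]'
python3 -m inch '[{"dx":0,"dy":-0.04,"dz":0,"rx":0,"ry":0,"rz":0.1,"jaw":0},{"dx":0,"dy":0,"dz":0,"rx":0,"ry":0,"rz":0,"jaw":0}]'
python3 -c "
from h import *
from bench import manip
m=manip.state()
print(R.from_euler('z',-1.918).apply(m['tool_pos']-[469.4,336.6,0]),m['force'],R.from_rotvec(m['orientation']).as_matrix()[:,0])"
```

```text
time: 20.58
tool_pos: [496.2, 239.2, 178.1]
orientation: [-3.084, -0.596, -0.0]
force: [0.1, -1.1, 0.3]
grip_width: -0.0
grip_force: 0.1
time: 20.82
tool_pos: [495.7, 240.6, 178.1]
orientation: [-3.087, -0.584, 0.0]
force: [-0.5, 0.2, -0.7]
grip_width: 0.3
grip_force: 0.2
[-99.20557775   7.94021312 178.07012114] [-0.49908548  0.20756596 -0.66827016] [ 9.30935218e-01  3.65184350e-01 -1.03741302e-04]
```

```bash
python3 -m inch '[{"dx":0,"dy":-0.04,"dz":0,"rx":0,"ry":0,"rz":0,"jaw":0},{"dx":0,"dy":-0.04,"dz":0,"rx":0,"ry":0,"rz":0,"jaw":0},{"dx":0,"dy":0,"dz":0,"rx":0,"ry":0,"rz":0,"jaw":0}]'
python3 -m inch '[{"dx":0,"dy":-0.04,"dz":0,"rx":0,"ry":0,"rz":0,"jaw":0},{"dx":0,"dy":0,"dz":0,"rx":0,"ry":0,"rz":0,"jaw":0}]'
```

```text
time: 21.2
tool_pos: [494.5, 243.7, 178.1]
orientation: [-3.087, -0.584, -0.0]
force: [-0.4, -0.8, -0.6]
grip_width: -0.2
grip_force: 0.2
time: 21.45
tool_pos: [493.9, 245.1, 178.1]
orientation: [-3.087, -0.584, -0.0]
force: [0.5, -0.8, 0.2]
grip_width: 0.1
grip_force: 0.1
```

```bash
python3 -m inch '[{"dx":0,"dy":-0.04,"dz":0,"rx":0,"ry":0,"rz":0,"jaw":0},{"dx":0,"dy":0,"dz":0,"rx":0,"ry":0,"rz":0,"jaw":0}]'
python3 -m inch '[{"dx":0,"dy":-0.04,"dz":0,"rx":0,"ry":0,"rz":0,"jaw":0},{"dx":0,"dy":0,"dz":0,"rx":0,"ry":0,"rz":0,"jaw":0}]'
```

```text
time: 21.7
tool_pos: [493.6, 246.0, 178.1]
orientation: [3.086, 0.583, 0.0]
force: [1.1, -5.4, 0.0]
grip_width: -0.1
grip_force: 2.3
time: 21.95
tool_pos: [493.5, 246.3, 178.2]
orientation: [3.083, 0.582, 0.001]
force: [4.0, -10.3, 0.9]
grip_width: -0.3
grip_force: 6.0
```

Firm contact at 11 N: the door is against its stop. Back off and look.

```bash
python3 -m inch '[{"dx":0,"dy":0.1,"dz":0,"rx":0,"ry":0,"rz":0,"jaw":0},{"dx":0,"dy":0.4,"dz":0,"rx":0,"ry":0,"rz":0,"jaw":0},{"dx":0,"dy":1,"dz":0,"rx":0,"ry":0,"rz":0,"jaw":0},{"dx":0,"dy":0.5,"dz":-0.5,"rx":0,"ry":0,"rz":0,"jaw":0},{"dx":0,"dy":0,"dz":-1,"rx":0,"ry":0,"rz":0,"jaw":0},{"dx":0,"dy":0,"dz":-1,"rx":0,"ry":0,"rz":0,"jaw":0},{"dx":0,"dy":0,"dz":-1,"rx":0,"ry":0,"rz":0,"jaw":0},{"dx":0,"dy":0,"dz":0,"rx":0,"ry":0,"rz":0,"jaw":0},{"dx":0,"dy":0,"dz":0,"rx":0,"ry":0,"rz":0,"jaw":0}]'
python3 - <<'E'
from bench import manip
import cv2
s=manip.camera("side")["image"];cv2.imwrite("pics/c8.png",cv2.resize(s[140:240,240:370],None,fx=6,fy=6,interpolation=cv2.INTER_CUBIC))
E
```

```text
time: 23.08
tool_pos: [521.9, 173.1, 317.3]
orientation: [-3.087, -0.583, 0.002]
force: [-0.0, 0.8, 0.4]
grip_width: 0.1
grip_force: 0.0
```

View pics/c8.png

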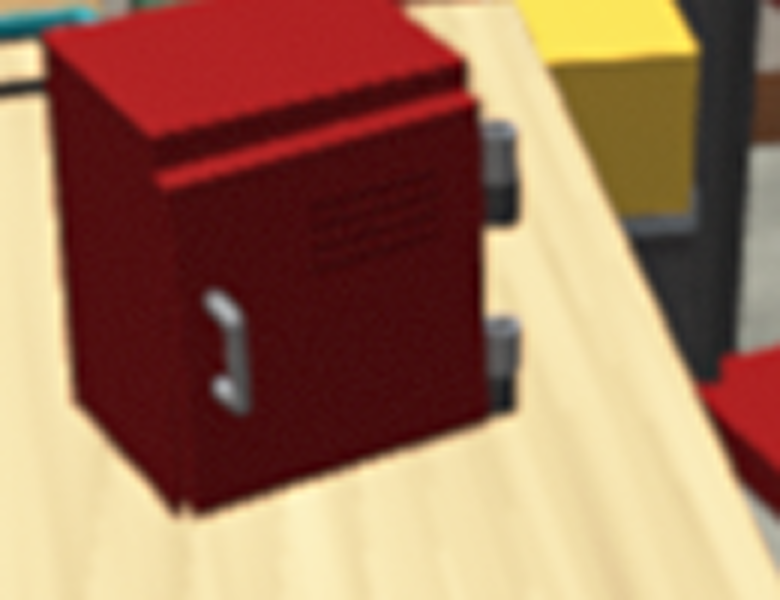

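The door is parallel to the front and shut. Both knuckles rest on their barrels, around (500,155) and (503,350) in the crop, and the gripper is clear.

```bash
python3 -c "
from bench import manip
print(manip.hand_in())"
```

```text
the job is handed in; nothing more can be done
None
```

The door is hung with both knuckles home on their pins and swung gently shut, the gripper is clear and the job is handed in at about 23 s; the hand-in returned no verdict.

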